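Click the shelf divider into its notch

ROBOT

A 6-joint arm with a two-finger parallel gripper is mounted at the origin on the work surface. World frame = base frame: x ahead of the robot, y to its left, z up, the work surface at z = 0. Lengths are in mm, angles in rad, forces in N, time in s.
With the tool pointing down it reaches from about 350 to 875 mm from the base axis. Payload 4.2 kg.
Tool frame: the origin (TCP) lies between the finger pads; the fingertips stand 19 mm ahead of it and the grasp point (between the pads) is the TCP; x points along the fingers, y is the direction in which the jaws open and shut, and the axes are right-handed (so a half turn about x gives the same grasp; the last joint's range is limited). The gripper opens to 87 mm and grips with 3 to 60 N. Pads are 19 mm wide; open, the fingers measure 117 mm over their backs; the gripper's body (75 mm by 190 mm) begins 51 mm behind the grasp point.
Start: joints at [1.44, 0.385, 0.008, 0, -1.194, -0.259], TCP at [237.469, 578.107, 241.55] pointing down, gripper open.
Joint ranges: [-3.14, 3.14], [-1.21, 2.06], [-1.07, 1.41], [-3.16, 2.05], [-2.99, -0.16], [-3.1, 3.1]. Speed limits (rad/s): [2.79, 2.79, 3.14, 3.14, 3.14, 3.14].

INTERFACE

Orientations are given as [roll, pitch, yaw] about the fixed x, y, z axes, in that order (R = Rz(yaw) Ry(pitch) Rx(roll)).
In Python, from rig import state, get_image, hand_in gives the robot as it stands. The module is installed in compiled form; this text tells all that it offers.
- The arm moves only by the shell command python3 -m jog 'ROWS' [FORCE]. ROWS is JSON, one flat list of numbers, 7 for each row, row after row: the finger opening in mm, from 0 to 87, then the shift along the world's x, y, z in units of 40 mm (1.0 is 40 mm), then the turn, a rotation vector about the world's x, y, z in units of 6 degrees (1.0 is 6 degrees). A call has 1 to 10 rows; each row shifts and turns the commanded pose from where the row before left it; what a row does not reach is not made up. A row lasts 1/8 s, in which the tool goes at most 62.5 mm and 10.7 degrees, less where a joint would pass 70% of its speed; a pose out of reach is approached as far as the arm can. A call is refused whole if a number of a shift passes 1 or a number of a turn 1, either way. A call with a gripper value outside its range is refused whole. The fingers move at their own pace and stop on an object; FORCE is the grip in N (left out, the last holds). Time passes only in rows, so rows that do not move let the fingers close. It gives the time, the measured TCP pose, the force and the opening at its end, in the units of the state.
- state(): the state, without advancing time (a new reading comes with each control period).
- get_image(name): name is "side" or "top"; returns a dict with "img" (480x640x3 uint8, red, green, blue), "intrinsics" (3x3 intrinsics, pixels), "camera_from_world" (4x4, takes a point from world to camera coordinates). Camera axes: x right, y down, z forward; pixel columns grow to the right and rows downward; lengths in mm; the calibration is good to about 2 mm. A picture is of the moment at which its call begins. There is no depth.
- hand_in(): hands the job in, once; it reports no verdict.
The state is a dict: "t": time; "joint_positions": joint angles; "joint_vel": joint speeds; "effort": joint torques, N m; "tcp_pos": TCP position; "tool_rot": TCP orientation; "ft_force": force on the tool from outside, world axes, zero at the start; "wrist_torque": the same for the moment, N m; "opening": opening from 0.0 (shut) to 1.0 (fully open).
Only numpy, scipy, OpenCV 4.12 (cv2) and the standard library are available. Lean on these libraries where they do the work, as an engineer would, in place of code of your own. Each camera call takes 0.05 s, during which the arm holds its last target. There are 200 camera calls.

TASK

The grey upright divider in the low white cabinet has slipped loose on its notched rail. With a fingertip or the outside of the fingers, push it sideways towards the side where the stack of two gasket rings lies, until it clicks into the notch on that side, and stop there without forcing it on past the notch. Do not grip the divider, leave the door and everything else on the shelf where they are, and finish with the hand clear.

Things in the scene. Friction and masses are not known exactly. Their poses are not given: they have to be found in the camera images.
- cabinet: Low open-topped white melamine cabinet, fixed. Origin: centre of its underside; x points to its back (away from the robot), y to its left, z up. Shelf top is 30 mm above the origin, inside 360 mm (x) by 610 mm (y); side walls reach 200 mm and the back wall 85 mm above the table. The front is open but for a door on the right.
- divider (a joint): Position (m) of the divider along the rail, + towards the cabinet's left (+y), 0 in the middle; end stops at -0.135 and +0.135. It sits in a notch at +0.075 (left) or -0.075 (right) and starts loose between them. Sliding takes about 3 N. Within 5 mm of a notch's centre it is drawn in by itself and the push force falls to nothing (the click); pushing it on out of the notch takes about 10 N.
- divider_left (a point): Push point on the left of the divider, an upright grey sheet-steel panel 12 mm thick, 179 mm deep (x), 3 to 90 mm above the shelf, on a black shoe (50 x 50 mm, top 24 mm above the shelf) astride the rail. The point lies on the panel's left face, 55 mm above the shelf, 74 mm behind the panel's front edge, 90 mm behind the rail's centre line: a good place to push it right. Axes as the cabinet's.
- divider_right (a point): Push point on the right of the same divider: on the panel's right face, 12 mm across from that of divider_left, same height: a good place to push it to the left. Axes as the cabinet's.
- notch_left (a point): Centre of the left V notch (12 mm wide, 5 mm deep, across the 30 mm wide rail), at the rail's top, 12 mm above the shelf. The rail is an aluminium bar along the cabinet's y, 140 mm in front of the cabinet's centre. The shoe carries a steel spring pin over the rail's centre line; its head drops about 4 mm when the divider is in a notch.
- notch_right (a point): Centre of the right V notch, alike, 150 mm to the right of the left one.
- gasket_low: Lower of two stacked grey silicone gasket rings (outside 160 mm, inside 132 mm, 10 mm high each), lying on the shelf left or right of the divider: this tells the side. Origin: centre of its underside. Leave alone.
- gasket_up: Upper gasket ring, same size. Leave alone.
- regulator_weight: Steel pressure regulator weight, 34 mm across, 47 mm high, standing inside the rings. Origin: centre of its underside. Leave alone.
- container: White plastic container with snap lid, 110 x 90 mm, 60 mm high, on the other side of the divider from the rings. Origin: centre of its underside. Leave alone.
- tumbler: Steel tumbler, 68 mm across, 100 mm high, behind the divider. Origin: centre of its underside. Leave alone.
- dish: Shallow white dish, 100 mm across, 20 mm high, behind the divider. Origin: centre of its underside. Leave alone.
- safety_plug: Red plastic safety plug, 22 mm across, 20 mm high, in the dish. Leave alone.
- lid_knob: Black plastic lid knob, 40 mm across, 29 mm high, in the front left corner of the shelf. Origin: centre of its underside. Leave alone.
- door_handle (a point): Handle of the white swing door (300 mm wide, 190 mm high) that hangs half open towards the robot at the cabinet's right front corner. Leave alone.

How it is judged (in metres and radians):
On the way:
1. the divider sits in the notch on the gasket rings' side (((y of gasket_low in the frame of cabinet above 0 m and value of joint divider between 0.072 and 0.078 m) or (y of gasket_low in the frame of cabinet below 0 m and value of joint divider between -0.078 and -0.072 m))), for 0.2 s.
At the end, for the whole second after the job is handed in: The divider rests in the notch on the side of the gasket rings (within 3 mm of the notch's centre), at rest (((y of gasket_low in the frame of cabinet above 0 m and value of joint divider between 0.072 and 0.078 m) or (y of gasket_low in the frame of cabinet below 0 m and value of joint divider between -0.078 and -0.072 m)) and velocity of joint divider between -0.005 and 0.005 m/s); the robot touches nothing.
It fails at once if the divider was forced more than 12 mm past the notch's centre ((y of gasket_low in the frame of cabinet above 0 m and value of joint divider above 0.087 m) or (y of gasket_low in the frame of cabinet below 0 m and value of joint divider below -0.087 m)).
It fails at once if the divider was gripped from both sides ((contact force between the fingers and divider_c0 above 1 N or contact force between the fingers and divider_c1 above 1 N or contact force between the fingers and divider_c2 above 1 N or contact force between the fingers and divider_c3 above 1 N) and (contact force between the fingers and divider_c4 above 1 N or contact force between the fingers and divider_c5 above 1 N or contact force between the fingers and divider_c6 above 1 N or contact force between the fingers and divider_c7 above 1 N)).
It fails at once if a thing on the shelf was shifted or lifted by more than 20 mm (distance of any of gasket_low, gasket_up, regulator_weight, container, tumbler, dish, safety_plug, lid_knob from where it was at the start of the episode above 0.02 m).
It fails at once if the door was swung by more than 50 mm (distance of door_handle from where it was at the start of the episode above 0.05 m).
It also fails if it takes over 51 s, if anything falls off the work surface, if the arm or the gripper's body presses on something with over 40 N, if the wrist force passes 120 N, or if a joint passes its speed limit or range.

## Working session

There is one attempt and no reset: what is moved stays moved. The work goes in short steps, Python scripts to look and compute and a shell command to move; the robot and the scene stay as the last step left them, time stands still between calls to the robot, and variables do not carry over. Pictures are saved under pics/ and viewed, about 8 in all and at most 12, crops included, and the job is handed in when it is done.

```bash
mkdir -p pics; python3 - <<'E'
from rig import state,get_image
import cv2,numpy as np
for n in("top","side"):
    d=get_image(n); cv2.imwrite(f"pics/{n}0.png",d["img"][:,:,::-1]); np.savez(f"{n}.npz",K=d["intrinsics"],T=d["camera_from_world"])
    print(n,d["intrinsics"],np.round(d["camera_from_world"],3).tolist())
s=state();print(s)
E
```

```text
top [[593.44371955   0.         308.03892303]
 [  0.         593.44371955 236.87866199]
 [  0.           0.           1.        ]] [[-0.029, -1.0, 0.003, 43.436], [-0.993, 0.028, -0.113, 579.573], [0.112, -0.006, -0.994, 909.033], [0.0, 0.0, 0.0, 1.0]]
side [[519.99300804   0.         314.7189148 ]
 [  0.         519.99300804 234.6327054 ]
 [  0.           0.           1.        ]] [[0.998, -0.051, 0.022, -576.933], [-0.015, -0.641, -0.768, 105.902], [0.053, 0.766, -0.64, 816.924], [0.0, 0.0, 0.0, 1.0]]
{'t': 0.1, 'joint_positions': array([ 1.43959143e+00,  3.85475381e-01,  6.73056128e-03, -4.50746334e-04,
       -1.19398380e+00, -2.58604558e-01]), 'joint_vel': array([-0.00030235, -0.00136187,  0.0022561 ,  0.00131578, -0.0011906 ,
        0.00127124]), 'effort': array([ 5.62977982e-05, -3.91687167e+01,  1.87935483e+01,  4.23193887e+00,
        1.34487479e-02, -7.54532948e-05]), 'tcp_pos': array([237.29191342, 577.64722552, 240.55669591]), 'tool_rot': array([ 1.61596758,  1.56881913, -1.9156008 ]), 'ft_force': array([-0.77723528,  0.11722273,  0.34030574]), 'wrist_torque': array([ 0.01495202,  0.01180729, -0.03353944]), 'opening': 0.9942701835936348}
```

View pics/top0.png

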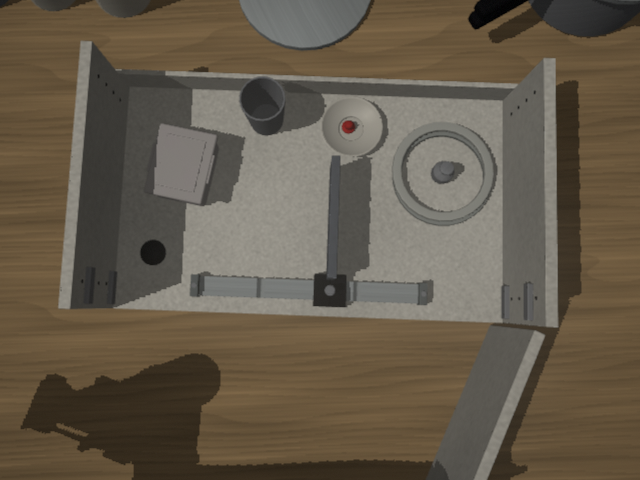

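View pics/side0.png

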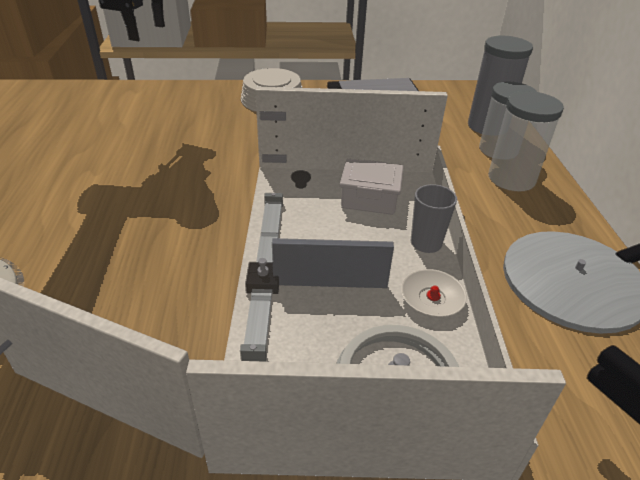

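The rings lie on the image's right in the top view (ring centre at 443,173), which is world -y. The divider (shoe at 330,290) therefore has to go right, and I push from its left face. Next I enlarge crops of both views to measure the distance.

```bash
python3 - <<'E'
import cv2
a=cv2.imread("pics/top0.png")[145:320,185:445]; cv2.imwrite("pics/c1.png",cv2.resize(a,None,fx=3,fy=3,interpolation=2))
a=cv2.imread("pics/side0.png")[185:365,230:410]; cv2.imwrite("pics/c2.png",cv2.resize(a,None,fx=3.3,fy=3.3,interpolation=2))
E
```

```text
(no output)
```

View pics/c1.png

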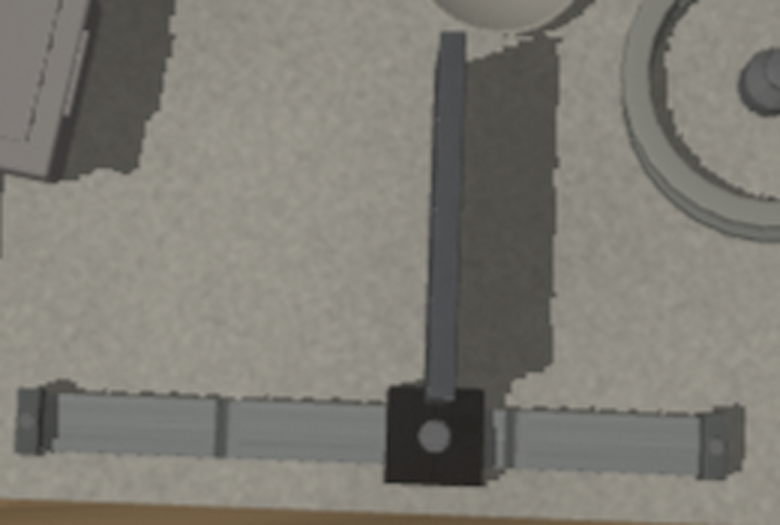

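View pics/c2.png

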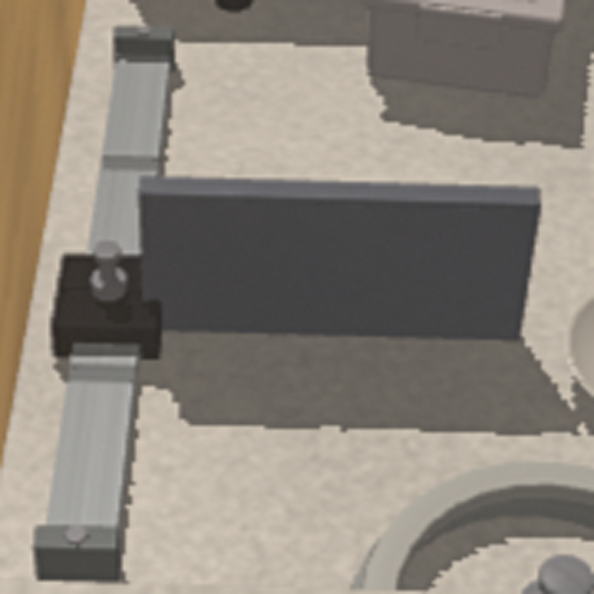

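Crop 1 shows the notches at about (221,427) and (508,438), the shoe top centre at (435,436), and the panel top from (454,32) to (440,400). Crop 2 shows the notches at about (130,162) and (103,368), and the panel top ends at (140,185) and (540,197).

```bash
cat > h.py <<'E'
import numpy as np,cv2
C={n:np.load(f"{n}.npz") for n in("top","side")}
def tri(a,b):
    P=[C[n]["K"]@C[n]["T"][:3] for n in("top","side")]
    X=cv2.triangulatePoints(P[0],P[1],np.float64(a).reshape(2,1),np.float64(b).reshape(2,1)).ravel();return X[:3]/X[3]
def plane(n,uv,z):
    T=C[n]["T"];d=T[:3,:3].T@np.linalg.inv(C[n]["K"])@[*uv,1];o=-T[:3,:3].T@T[:3,3];return o+d*(z-o[2])/d[2]
t=lambda u,v:(185+(u-1)/3,145+(v-1)/3)
s=lambda u,v:(230+(u-1.1)/3.3,185+(v-1.1)/3.3)
E
python3 - <<'E'
from h import *
np.set_printoptions(precision=1,suppress=True)
from scipy.spatial.transform import Rotation as R
from rig import state
for k,a,b in [("nL",(221,427),(130,162)),("nR",(508,438),(103,367)),("panF",(440,400),(140,185)),("panB",(454,32),(540,197))]:
    print(k,tri(t(*a),s(*b)),k[0]=='n' and (plane("top",t(*a),42),plane("side",s(*b),42)) or (plane("top",t(*a),120),plane("side",s(*b),120)))
print("shoe",plane("top",t(436,436),54),"ring",plane("top",(443,173),50),"tumblertop",plane("top",(263,96),130),"cont",plane("top",(187,163),90))
print(R.from_euler('xyz',state()["tool_rot"]).as_matrix())
E
```

```text
nL [503.3 106.5  40.9] (array([503.3, 106.4,  42. ]), array([503.3, 105.2,  42. ]))
nR [493.4 -42.1  42.9] (array([493.3, -42.2,  42. ]), array([493.4, -41.2,  42. ]))
panF [511.4  -4.2 119.3] (array([510.7,  -4.2, 120. ]), array([512.2,  -4.8, 120. ]))
panB [689.7 -17.  119.6] (array([689.4, -17. , 120. ]), array([689.8, -17.5, 120. ]))
shoe [495.2  -4.4  54. ] ring [ 673.9 -188.9   50. ] tumblertop [778.5  87.2 130. ] cont [691.5 206.6  90. ]
[[-0.  -0.4 -0.9]
 [-0.  -0.9  0.4]
 [-1.   0.  -0. ]]
```

The two views agree to about 1 mm, the heights check out (42 and 120), and the notch pitch comes out at 149 mm against the 150 given. The divider has about 38 mm to travel along cabinet -y, and the cabinet is yawed about -4°. I move in above the left side with the fingers shut and the outside finger face turned parallel to the panel.

```bash
python3 -m jog '[0,0,0,1,0,0,0, 0,0.63,-0.96,0.1,0,0,0.31, 0,0.63,-0.96,0,0,0,0.31, 0,0.63,-0.96,0,0,0,0.31, 0,0.63,-0.96,0,0,0,0.31, 0,0.63,-0.96,0,0,0,0.31, 0,0.63,-0.96,0,0,0,0.31, 0,0.63,-0.96,0,0,0,0.31, 0,0.63,-0.96,0,0,0,0.31, 0,0.63,-0.96,0,0,0,0.31]' 20
python3 -m jog '[0,0.63,-0.96,0,0,0,0.31, 0,0.63,-0.96,0,0,0,0, 0,0.63,-0.96,0,0,0,0, 0,0.63,-0.96,0,0,0,0, 0,0.63,-0.96,0,0,0,0, 0,0,0,0,0,0,0, 0,0,0,0,0,0,0]'
```

```text
t: 1.35
tcp_pos: [464.7, 231.0, 285.2]
tool_rot: [0.506, 1.57, -2.732]
ft_force: [0.3, 0.5, 0.5]
opening: 0.018
t: 2.22
tcp_pos: [589.8, 40.6, 284.9]
tool_rot: [0.091, 1.569, -3.116]
ft_force: [-0.1, 0.8, 0.5]
opening: 0.003
```

```bash
python3 -m jog '[0,0,0,-1,0,0,0, 0,0,0,-1,0,0,0, 0,0,0,-1,0,0,0, 0,0,0,-1,0,0,0, 0,0,0,-0.75,0,0,0, 0,0,0,0,0,0,0]'
python3 - <<'E'
from rig import get_image
import cv2,numpy as np
a=get_image("top")["img"][100:330,170:470,::-1];b=get_image("side")["img"][100:400,200:480,::-1]
r=lambda i:cv2.resize(i,(400,int(400*i.shape[0]/i.shape[1])))
a,b=r(a),r(b);o=np.zeros((max(len(a),len(b)),800,3),np.uint8);o[:len(a),:400]=a;o[:len(b),400:]=b
cv2.imwrite("pics/d1.png",o)
E
```

```text
t: 2.98
tcp_pos: [588.1, 41.2, 93.5]
tool_rot: [0.333, 1.565, -2.872]
ft_force: [1.0, -0.6, 0.4]
opening: 0.005
```

View pics/d1.png

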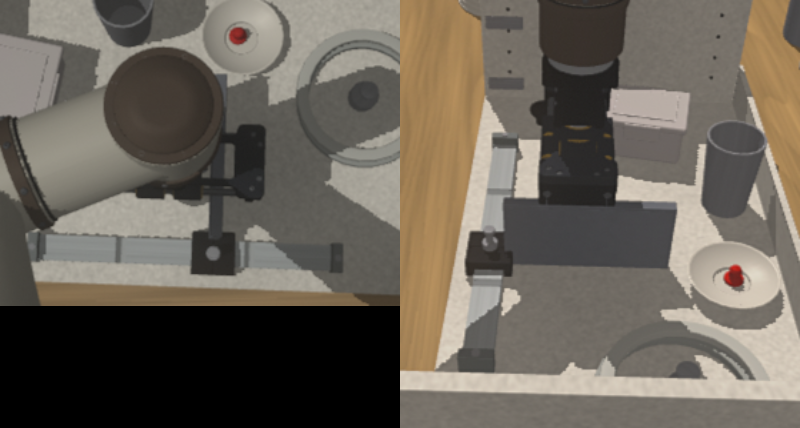

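The hand is beside the left face, with the body clear above the panel and nothing disturbed. I approach and push in small steps, watching the force.

```bash
J="python3 -m jog"
$J '[0,-0.02,-0.3,0,0,0,0, 0,-0.02,-0.25,0,0,0,0, 0,0,0,0,0,0,0]'
$J '[0,0,-0.1,0,0,0,0, 0,-0.01,-0.1,0,0,0,0, 0,0,0,0,0,0,0]'
$J '[0,0,-0.1,0,0,0,0, 0,-0.01,-0.1,0,0,0,0, 0,0,0,0,0,0,0]'
```

```text
t: 3.45
tcp_pos: [588.7, 17.4, 96.3]
tool_rot: [-2.757, 1.57, 0.317]
ft_force: [-0.1, 0.7, 0.2]
opening: 0.004
t: 3.82
tcp_pos: [588.3, 10.3, 95.5]
tool_rot: [0.603, 1.571, -2.604]
ft_force: [0.2, 0.3, 0.8]
opening: 0.006
t: 4.2
tcp_pos: [587.8, 2.7, 95.5]
tool_rot: [-1.291, 1.571, 1.786]
ft_force: [-0.7, 2.5, 0.2]
opening: 0.004
```

```bash
J="python3 -m jog"
$J '[0,0,-0.1,0,0,0,0, 0,-0.01,-0.1,0,0,0,0, 0,0,0,0,0,0,0]'
$J '[0,0,-0.1,0,0,0,0, 0,-0.01,-0.1,0,0,0,0, 0,0,0,0,0,0,0]'
python3 - <<'E'
from rig import get_image
import cv2,numpy as np
cv2.imwrite("pics/e1.png",cv2.resize(np.ascontiguousarray(get_image("top")["img"][145:320,185:445,::-1]),None,fx=3,fy=3,interpolation=2))
E
```

```text
t: 4.58
tcp_pos: [587.3, -5.6, 95.5]
tool_rot: [0.293, 1.57, -2.914]
ft_force: [-1.0, 3.1, 0.0]
opening: 0.002
t: 4.95
tcp_pos: [586.8, -13.7, 95.5]
tool_rot: [0.433, 1.57, -2.774]
ft_force: [-0.8, 3.3, 0.9]
opening: 0.002
```

View pics/e1.png

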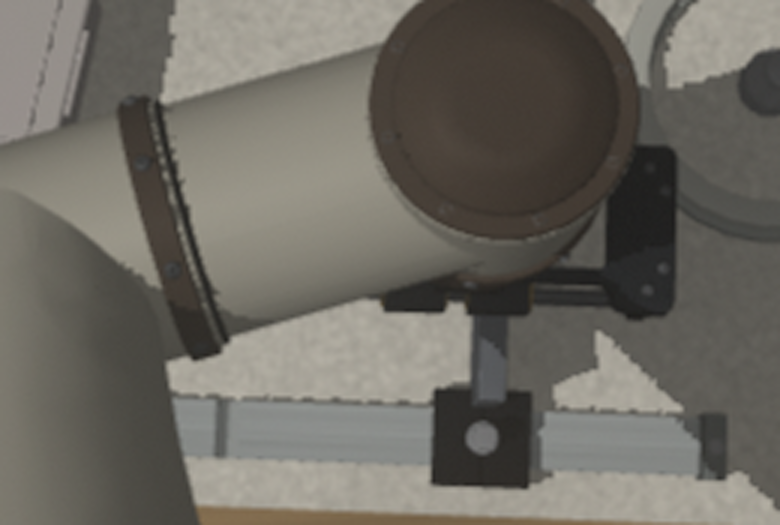

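The shoe centre is now at (482,438), having moved 46 px or about 23.5 mm. About 15 mm remain, and it should draw in near TCP y = -23 to -24. I use fine steps from here.

```bash
J="python3 -m jog"
$J '[0,-0.01,-0.12,0,0,0,0, 0,0,0,0,0,0,0]'
$J '[0,0,-0.05,0,0,0,0, 0,0,0,0,0,0,0]'
$J '[0,0,-0.04,0,0,0,0, 0,0,0,0,0,0,0]'
$J '[0,0,-0.03,0,0,0,0, 0,0,0,0,0,0,0]'
```

```text
t: 5.25
tcp_pos: [586.5, -18.5, 95.5]
tool_rot: [0.495, 1.57, -2.712]
ft_force: [-1.0, 2.0, 1.1]
opening: 0.006
t: 5.5
tcp_pos: [586.5, -20.5, 95.5]
tool_rot: [0.678, 1.57, -2.529]
ft_force: [-0.8, 2.4, 0.3]
opening: 0.005
t: 5.75
tcp_pos: [586.6, -22.1, 95.5]
tool_rot: [0.897, 1.571, -2.309]
ft_force: [-0.3, 2.4, -0.1]
opening: 0.002
t: 6.0
tcp_pos: [586.7, -23.3, 95.5]
tool_rot: [1.409, 1.571, -1.798]
ft_force: [-1.7, 2.1, 0.6]
opening: 0.003
```

```bash
J="python3 -m jog"
$J '[0,0,-0.03,0,0,0,0, 0,0,0,0,0,0,0]'|grep -E "tcp|ft"
$J '[0,0,-0.03,0,0,0,0, 0,0,0,0,0,0,0]'|grep -E "tcp|ft"
```

```text
tcp_pos: [586.7, -24.4, 95.5]
ft_force: [-1.6, 2.5, 0.7]
tcp_pos: [587.2, -25.9, 95.7]
ft_force: [-0.7, 0.7, -0.0]
```

The force dropped to about zero, which is the click. I back off, lift clear and check.

```bash
python3 -m jog '[0,0.02,0.3,0,0,0,0, 0,0.02,0.5,0,0,0,0, 0,0,0.3,0,0,0,0, 0,0,0,1,0,0,0, 0,0,0,1,0,0,0, 0,0,0,1,0,0,0, 0,0,0,1,0,0,0, 0,0,0,1,0,0,0, 0,-0.6,0.9,0,0,0,0, 0,-0.6,0.9,0,0,0,0]'
python3 -m jog '[0,-0.6,0.9,0,0,0,0, 0,-0.6,0.9,0,0,0,0, 0,-0.6,0.9,0,0,0,0, 0,-0.6,0.9,0,0,0,0, 0,-0.6,0.9,0,0,0,0, 0,-0.6,0.9,0,0,0,0, 0,-0.5,0.9,0,0,0,0, 0,0,0.9,0,0,0,0, 0,0,0,0,0,0,0, 0,0,0,0,0,0,0]'
python3 - <<'E'
from rig import get_image
import cv2,numpy as np
T=get_image("top")["img"][:,:,::-1];S=get_image("side")["img"][:,:,::-1]
cv2.imwrite("pics/f_top.png",T)
a,b=T[145:320,185:445],S[185:365,230:410]
a=cv2.resize(np.ascontiguousarray(a),None,fx=3,fy=3,interpolation=2);cv2.imwrite("pics/f1.png",a)
cv2.imwrite("pics/f2.png",cv2.resize(np.ascontiguousarray(b),None,fx=3.3,fy=3.3,interpolation=2))
E
```

```text
t: 7.75
tcp_pos: [539.7, 91.9, 296.0]
tool_rot: [-2.506, 1.569, 0.57]
ft_force: [0.5, 0.8, -1.0]
opening: 0.009
t: 9.0
tcp_pos: [375.8, 378.5, 295.3]
tool_rot: [1.146, 1.57, -2.06]
ft_force: [0.7, -0.2, -0.4]
opening: 0.006
```

View pics/f1.png

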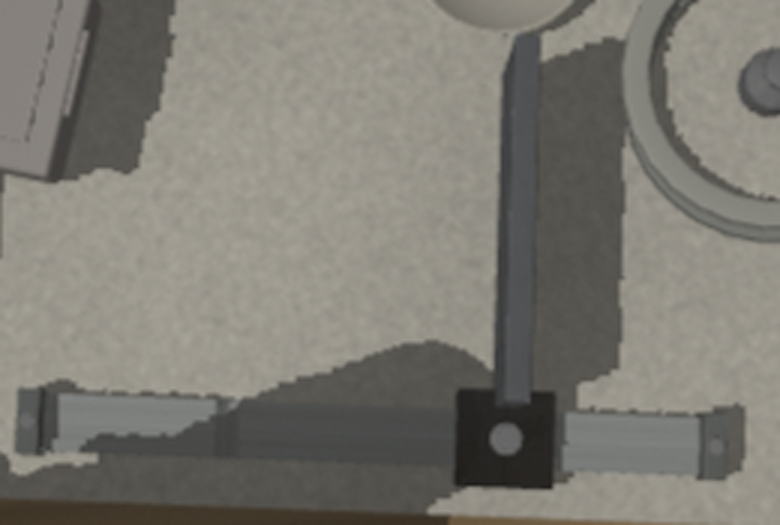

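View pics/f2.png

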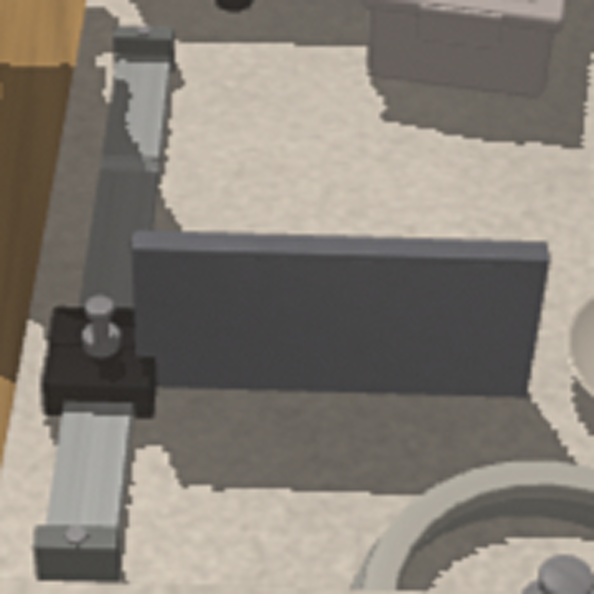

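View pics/f_top.png

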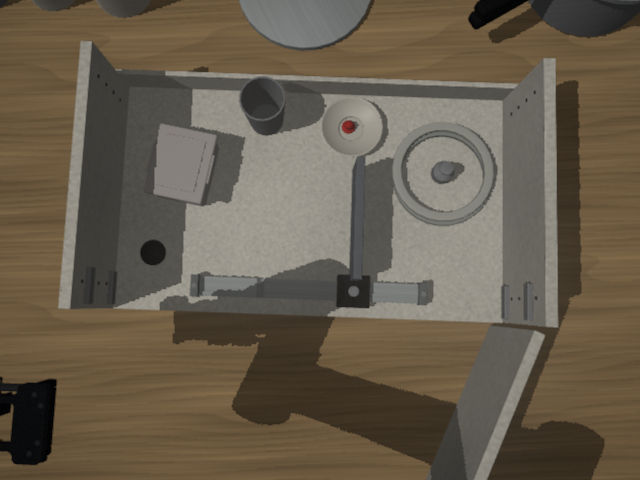

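```bash
python3 - <<'E'
from h import *
np.set_printoptions(precision=1,suppress=True)
ax=np.array([.067,.998,0])
n=tri(t(508,438),s(103,367)); nl=tri(t(221,427),s(130,162)); m=(n+nl)/2
for k,p in [("shoe0",plane("top",t(436.5,436),54)),("shoe1",plane("top",t(505,438.5),54)),
 ("pan0",plane("top",t(440,400),120)),("pan1",plane("top",t(512,403),120)),
 ("panS0",plane("side",s(140,185),120)),("panS1",plane("side",s(134,240),120)),
 ("panBS0",plane("side",s(540,197),120)),("panBS1",plane("side",s(548,251),120))]:
    print(k,p,"along y from middle",(p-m)@ax)
print((n-m)@ax)
E
```

```text
shoe0 [495.2  -4.7  54. ] along y from middle -37.000390841893925
shoe1 [492.9 -39.7  54. ] along y from middle -72.08503560351448
pan0 [510.7  -4.2 120. ] along y from middle -35.48624174387241
pan1 [508.3 -38.4 120. ] along y from middle -69.78478503517721
panS0 [512.2  -4.8 120. ] along y from middle -36.03978286991871
panS1 [510.1 -41.1 120. ] along y from middle -72.35954229708405
panBS0 [689.8 -17.5 120. ] along y from middle -36.732941148855645
panBS1 [687.3 -52.8 120. ] along y from middle -72.13836090398635
-74.4792632660118
```

The measured position is -70 to -72.5 with about 2 mm of bias, so it is not conclusive. I compare the spring pin's height before and after.

```bash
python3 - <<'E'
from rig import get_image
import cv2,numpy as np
A=cv2.imread("pics/side0.png");B=get_image("side")["img"][:,:,::-1].copy();cv2.imwrite("pics/side1.png",B)
z=lambda i,x,y:cv2.resize(i[y:y+44,x:x+44],(396,396),interpolation=2)
cv2.imwrite("pics/g.png",np.hstack([z(A,242,252),z(B,240,268)]))
E
```

```text
(no output)
```

View pics/g.png

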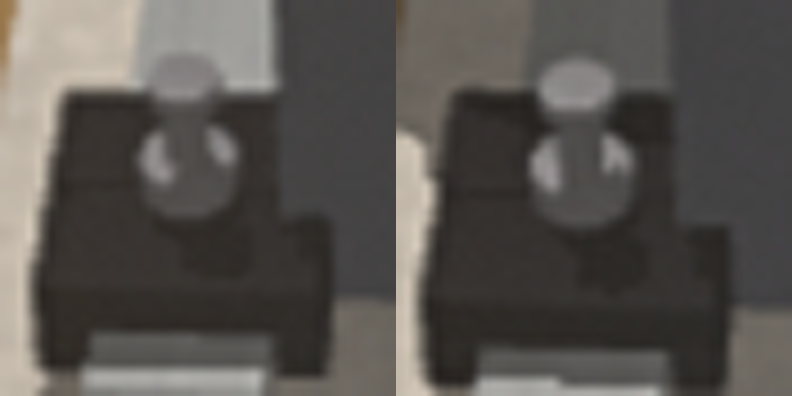

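The head has dropped only about 2 mm relative to the shoe (4 expected), so the pin seems to sit on the notch's flank, about 3 mm short of centre. I go back and nudge it on while watching the force.

```bash
J="python3 -m jog"
$J '[0,0.53,-0.91,0,0,0,0, 0,0.53,-0.91,0,0,0,0, 0,0.53,-0.91,0,0,0,0, 0,0.53,-0.91,0,0,0,0, 0,0.53,-0.91,0,0,0,0, 0,0.53,-0.91,0,0,0,0, 0,0.53,-0.91,0,0,0,0, 0,0.53,-0.91,0,0,0,0, 0,0.53,-0.91,0,0,0,0, 0,0.53,-0.91,0,0,0,0]' >/dev/null
$J '[0,0,0,-1,0,0,0, 0,0,0,-1,0,0,0, 0,0,0,-1,0,0,0, 0,0,0,-1,0,0,0, 0,0,0,-1,0,0,0, 0,0,0,0,0,0,0, 0,-0.01,-0.4,0,0,0,0, 0,-0.01,-0.4,0,0,0,0, 0,0,0,0,0,0,0]'
$J '[0,0,-0.12,0,0,0,0, 0,0,0,0,0,0,0]'
$J '[0,0,-0.05,0,0,0,0, 0,0,0,0,0,0,0]'
```

```text
t: 11.52
tcp_pos: [588.0, -19.1, 97.1]
tool_rot: [-2.865, 1.568, 0.208]
ft_force: [-0.0, 0.9, -0.5]
opening: 0.006
t: 11.78
tcp_pos: [587.5, -22.5, 95.8]
tool_rot: [-2.866, 1.57, 0.21]
ft_force: [-0.9, 0.6, 0.2]
opening: 0.007
t: 12.02
tcp_pos: [587.5, -24.2, 95.5]
tool_rot: [0.228, 1.571, -2.978]
ft_force: [-0.2, -0.0, -0.6]
opening: 0.006
```

```bash
J="python3 -m jog"
$J '[0,0,-0.04,0,0,0,0, 0,0,0,0,0,0,0]'|grep -E "tcp|ft"
$J '[0,0,-0.025,0,0,0,0, 0,0,0,0,0,0,0]'|grep -E "tcp|ft"
$J '[0,0,-0.025,0,0,0,0, 0,0,0,0,0,0,0]'|grep -E "tcp|ft"
```

```text
tcp_pos: [587.5, -25.8, 95.5]
ft_force: [0.1, -0.3, -0.5]
tcp_pos: [587.5, -27.0, 95.6]
ft_force: [-0.1, -0.4, 0.6]
tcp_pos: [587.5, -28.1, 95.6]
ft_force: [0.0, 0.3, -0.2]
```

There is no contact even at -28.1, though I was pushing at -24.4 before. The divider did jump ahead when it clicked. One or two more feeler steps will fix where it is.

```bash
J="python3 -m jog"
$J '[0,0,-0.02,0,0,0,0, 0,0,0,0,0,0,0]'|grep -E "tcp|ft"
$J '[0,0,-0.02,0,0,0,0, 0,0,0,0,0,0,0]'|grep -E "tcp|ft"
```

```text
tcp_pos: [587.5, -28.8, 95.6]
ft_force: [0.2, 0.1, -0.8]
tcp_pos: [587.5, -29.5, 95.5]
ft_force: [-0.4, 1.2, 0.4]
```

```bash
J="python3 -m jog"
$J '[0,0,-0.02,0,0,0,0, 0,0,0,0,0,0,0]'|grep -E "tcp|ft"
```

```text
tcp_pos: [587.4, -30.3, 95.5]
ft_force: [0.6, -0.8, -0.9]
```

```bash
J="python3 -m jog"
$J '[0,0,-0.02,0,0,0,0, 0,0,0,0,0,0,0]'|grep -E "tcp|ft"
python3 - <<'E'
from rig import get_image
import cv2,numpy as np
B=np.ascontiguousarray(get_image("top")["img"][:,:,::-1])
A=cv2.imread("pics/f_top.png")
# did the shoe/pin move since?
t=A[283:303,345:362]
for n,I in(("f",A),("now",B)):
    r=cv2.matchTemplate(I[275:312,330:380],t,cv2.TM_CCOEFF_NORMED);_,v,_,p=cv2.minMaxLoc(r)
    print(n,p,v,r[p[1],max(p[0]-1,0):p[0]+2])
E
```

```text
tcp_pos: [587.5, -31.1, 95.5]
ft_force: [0.5, 0.5, 0.4]
f (15, 8) 1.0 [0.92878133 1.         0.9286044 ]
now (19, 8) 0.993043839931488 [0.93917996 0.99304384 0.9120437 ]
```

```bash
python3 - <<'E'
from rig import get_image
import cv2,numpy as np
T=get_image("top")["img"][:,:,::-1];B=get_image("side")["img"][:,:,::-1]
cv2.imwrite("pics/h_top.png",T);cv2.imwrite("pics/h_side.png",B)
z=lambda i,x,y:cv2.resize(np.ascontiguousarray(i[y:y+44,x:x+44]),(396,396),interpolation=2)
A=cv2.imread("pics/f_top.png")
cv2.imwrite("pics/h.png",np.hstack([z(T,335,265),z(B,240,268)]))
E
```

```text
(no output)
```

View pics/h.png

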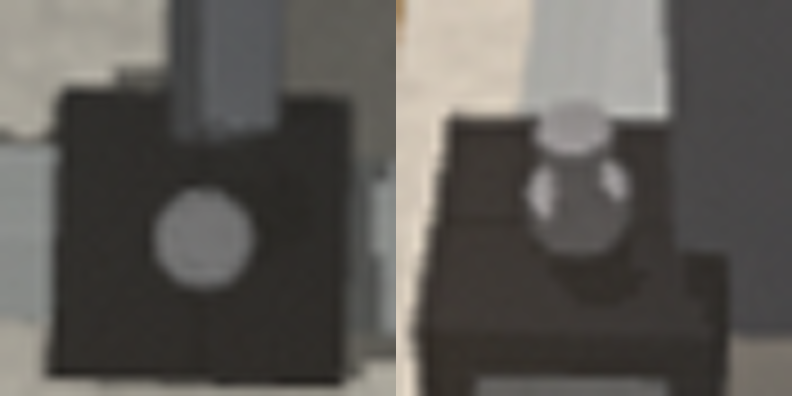

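The pin head is now clearly down (about 18 px, or 4 mm), which it was not before. The good second nudge, with almost no force, dropped it in. I refine the position to sub-pixel before backing off.

```bash
python3 - <<'E'
from h import *
np.set_printoptions(precision=2,suppress=True)
ax=np.array([.067,.998,0])
g=lambda f:cv2.cvtColor(cv2.imread("pics/"+f),cv2.COLOR_BGR2GRAY).astype(float)
I={k:g(k+"_top.png" if k!='0' else "top0.png") for k in"0fh"}
def edge(p,thr,rising):
    for i in range(len(p)-1):
        if (p[i]-thr)*(p[i+1]-thr)<0 and (p[i+1]>p[i])==rising: return i+(thr-p[i])/(p[i+1]-p[i])
# left notch and right notch dark lines: centroid (image 0), rows 284-298
P=I['0']
for nm,a,b in(("L",252,266),("R",350,362)):
    print(nm,P[282:301:6 , a:b].astype(int).tolist())
for k,x0 in(("0",330),("f",353),("h",357)):
    for r in(283,286,297): print(k,r,I[k][r,x0-22:x0+24].astype(int).tolist())
E
```

```text
L [[121, 122, 121, 121, 110, 90, 82, 84, 92, 109, 119, 121, 120, 120], [121, 120, 121, 121, 107, 84, 82, 83, 96, 113, 119, 120, 121, 121], [118, 119, 119, 115, 97, 82, 82, 82, 100, 117, 120, 120, 120, 119], [145, 145, 145, 146, 147, 145, 144, 146, 147, 146, 145, 143, 143, 143]]
R [[117, 114, 115, 100, 81, 81, 87, 99, 108, 109, 110, 111], [98, 119, 115, 96, 80, 81, 94, 112, 117, 119, 119, 119], [97, 118, 110, 90, 81, 80, 92, 108, 117, 119, 118, 118], [101, 108, 102, 89, 80, 81, 99, 116, 118, 119, 117, 116]]
0 283 [120, 121, 121, 120, 120, 96, 49, 41, 42, 42, 41, 41, 42, 41, 42, 40, 42, 40, 40, 41, 41, 40, 38, 41, 40, 40, 38, 39, 39, 39, 38, 38, 37, 37, 38, 39, 40, 41, 57, 73, 73, 98, 120, 120, 119, 101]
0 286 [121, 121, 121, 120, 121, 96, 49, 41, 42, 41, 41, 41, 41, 42, 41, 40, 41, 49, 72, 92, 96, 95, 93, 90, 84, 62, 43, 37, 37, 37, 36, 37, 36, 37, 37, 38, 37, 40, 58, 71, 71, 97, 119, 119, 114, 96]
0 297 [118, 118, 118, 118, 107, 74, 40, 41, 40, 41, 40, 41, 40, 39, 41, 40, 40, 40, 40, 40, 40, 38, 39, 40, 40, 40, 40, 40, 39, 40, 40, 40, 39, 40, 40, 39, 39, 45, 60, 71, 71, 71, 95, 116, 
[... 496 characters left out ...]
, 42, 38, 37, 37, 37, 38, 38, 37, 39, 39, 38, 39, 38, 38, 39, 54, 70, 73, 98, 120, 120, 120, 120]
h 283 [140, 139, 139, 139, 139, 120, 76, 45, 46, 47, 46, 46, 46, 45, 46, 44, 46, 45, 45, 44, 45, 44, 43, 44, 45, 45, 44, 45, 44, 44, 42, 43, 44, 44, 43, 44, 44, 43, 49, 71, 86, 85, 85, 110, 133, 133]
h 286 [138, 138, 138, 138, 138, 116, 67, 46, 47, 46, 47, 47, 45, 47, 45, 46, 46, 46, 45, 55, 80, 96, 88, 85, 80, 53, 44, 42, 42, 41, 41, 40, 41, 41, 42, 44, 44, 43, 53, 72, 82, 112, 137, 136, 137, 137]
h 297 [137, 137, 137, 137, 137, 109, 54, 47, 47, 47, 46, 46, 46, 46, 47, 47, 45, 45, 46, 46, 46, 50, 55, 55, 49, 45, 45, 45, 45, 45, 45, 45, 45, 45, 44, 44, 44, 45, 64, 82, 81, 82, 108, 133, 133, 133]
```

The dark bands I read as notches are only about 4 px (6 mm) wide, so each is just the shaded left flank of the 12 mm V. The true notch centres lie about 3 mm further right. Corrected for that, the shoe stood at about -69 the first time (not clicked) and stands at about -75 now, which matches the 4 mm pin drop. I back off and recheck.

```bash
python3 -m jog '[0,0.02,0.3,0,0,0,0, 0,0.02,0.5,0,0,0,0, 0,0,0.4,0,0,0,0, 0,0,0,1,0,0,0, 0,0,0,1,0,0,0, 0,0,0,1,0,0,0, 0,0,0,1,0,0,0, 0,0,0,1,0,0,0, 0,-0.6,0.9,0,0,0,0, 0,-0.6,0.9,0,0,0,0]' >/dev/null
python3 -m jog '[0,-0.6,0.9,0,0,0,0, 0,-0.6,0.9,0,0,0,0, 0,-0.6,0.9,0,0,0,0, 0,-0.6,0.9,0,0,0,0, 0,-0.6,0.9,0,0,0,0, 0,-0.6,0.9,0,0,0,0, 0,-0.5,0.9,0,0,0,0, 0,0,0.9,0,0,0,0, 0,0,0,0,0,0,0, 0,0,0,0,0,0,0]'
python3 - <<'E'
from rig import get_image
import cv2,numpy as np
T=np.ascontiguousarray(get_image("top")["img"][:,:,::-1]);S=np.ascontiguousarray(get_image("side")["img"][:,:,::-1])
cv2.imwrite("pics/k_top.png",T)
g=lambda i:cv2.cvtColor(i,cv2.COLOR_BGR2GRAY).astype(int)
print(g(T)[286,335:381].tolist())
A=cv2.imread("pics/h_top.png");H=cv2.imread("pics/h_side.png")
for n,a,b,(x,y,w,h) in(("shoe top",A,T,(342,277,34,30)),("shoe side",H,S,(243,281,36,30))):
    r=cv2.matchTemplate(b[y-10:y+h+10,x-10:x+w+10],a[y:y+h,x:x+w],cv2.TM_CCOEFF_NORMED);print(n,"shift",np.subtract(cv2.minMaxLoc(r)[3],10),r.max())
z=lambda i,x,y,w:cv2.resize(i[y:y+w*3//4,x:x+w],(400,300),interpolation=2)
cv2.imwrite("pics/k.png",np.hstack([cv2.resize(T,(400,300)),z(S,232,265,52)]))
E
```

```text
t: 16.42
tcp_pos: [376.4, 377.0, 295.3]
tool_rot: [1.057, 1.57, -2.149]
ft_force: [0.6, -0.4, -0.1]
opening: 0.005
[74, 75, 74, 75, 74, 63, 43, 36, 36, 36, 36, 37, 38, 38, 40, 38, 38, 39, 39, 48, 71, 86, 78, 76, 72, 46, 38, 36, 36, 37, 37, 36, 37, 38, 39, 38, 40, 40, 49, 65, 74, 101, 123, 124, 124, 124]
shoe top shift [0 0] 0.9935925
shoe side shift [0 0] 0.93346167
```

View pics/k.png

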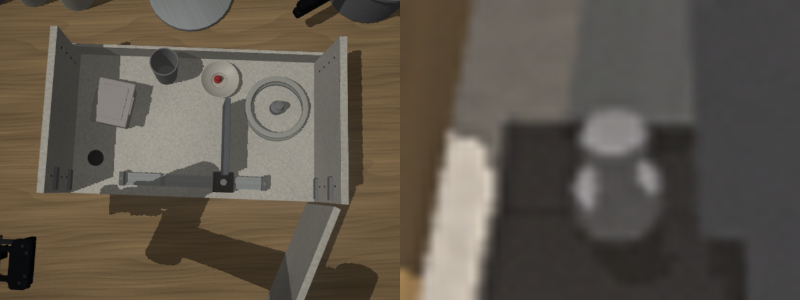

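The divider has not moved, the pin is still down (head at 615,130), the other things are in place, and the hand is clear.

```bash
python3 -c "from rig import hand_in;print(hand_in())"
```

```text
the job is handed in; nothing more can be done
None
```

I pushed the divider right, to the gasket rings' side, with the outside of the shut fingers. It now sits in the right notch as far as my checks show, and the job is handed in.

- **First push:** I stopped too early. The force dropped from 2.5 to 0.7 N and I took that for the click, but afterwards the spring pin had dropped only about 2 mm and the divider was about 6 mm short.
- **Cause:** I had read each notch from its shaded flank, which put my notch position off by about 3 mm.
- **Second push:** I nudged it on in steps of about 1 mm. Force stayed within about 1 N, so I felt no clear click this time.
- **Last checks:** The pin head was down about 4 mm, and the shoe was at about -75 mm along the rail, allowing 1 to 2 mm of error. The shoe did not shift in either camera view when the hand withdrew. Nothing else on the shelf, nor the door, looked moved, and the hand was clear at about 16 s.
- **Disagreement:** Before the 3 mm correction, the raw image position came out at about -78 mm. The pin drop and the low push force both support the corrected value.

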